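# Take one parts cup off the nested stack and set it on the kit board

### The job

Take only the top cup off the stack of three nested round steel parts cups, and stand it upright inside the raised ring on the grey kit board, setting it down rather than dropping it. The other two cups stay nested where they stand and must not be dragged up with it. Leave the square steel dishes alone.

Things in the scene. Friction and masses are not known exactly. Their poses are not given: they have to be found in the camera images.
- top_cup_mid (a point): Top cup of the stack, point on its axis 32 mm above its foot (half-way up), z up. Round open steel cup, 64 mm tall, about 90 g, wall 2.5 mm; foot 36 mm wide, a cone to 47 mm, then at 36 mm above the foot a step out to a straight band 56 mm wide up to the rim: the band runs from 4 to 32 mm above this point. Fingers below the band's lower edge would clamp the next cup too.
- second_cup_mid (a point): Middle cup of the stack, same shape and point; it stays, and so does a third like it below, which stands on the bench. Each cup stands with its step on the rim of the cup below, 28 mm higher than that cup, with about 2 mm of sideways play, so all of its band shows. The bands are equally wide.
- seat (a point): Where the cup shall stand: centre of the raised ring (inner diameter 60, outer 70, 5 mm high) at the level of the board's top, 10 mm above the bench. The kit board is a fixed grey plate 170 x 200 mm; axes are the board's. An injector 47 mm high lies along its y, 89 mm from here towards +x; a nozzle 54 mm high stands 110 mm from here towards +y.
- dish (a point): A bystander: centre of a stack of two nested square steel dishes, 88 mm square and 46 mm high in all, standing on the bench; leave it alone.
Things that resemble listed ones, but are neither listed nor needed, are in the scene too. What is shaped like the part that bears second_cup_mid but green is not meant.

How it is judged (in metres and radians):
At the end, for the whole second after the job is handed in: The top cup stands upright (within 7 degrees), at rest on the board inside the ring, its centre within 15 mm of the ring's (the ring allows 12 mm). The second cup is upright, nested and within 20 mm of where it was; the square dishes are within 20 mm of where they were (horizontal distance between top_cup_mid and seat below 0.015 m and z of top_cup_mid in the frame of seat between 0.028 and 0.036 m and angle between each of top_cup_mid, second_cup_mid's own z axis and vertical below 0.12 rad and linear speed of top_cup below 0.02 m/s and distance of each of second_cup_mid, dish from where it was at the start of the episode below 0.02 m); the robot touches nothing.
It fails at once if the second cup is dragged up by more than 12 mm (height (world z) of second_cup_mid above 0.072 m).
It fails at once if the top cup is dropped: over the ring, more than 25 mm above the board, and not held (horizontal distance between top_cup_mid and seat below 0.05 m and z of top_cup_mid in the frame of seat above 0.057 m and contact force between top_cup and the arm below 0.05 N and contact force between top_cup and the fingers below 0.05 N).
It also fails if it takes over 45 s, if anything falls off the work surface, if the arm or the gripper's body presses on something with over 40 N, if the wrist force passes 120 N, or if a joint passes its speed limit or range.

### The arm

A 6-joint arm with a two-finger parallel gripper is mounted at the origin on a cart in front of the work surface, level with it; the furniture and walls round the work are solid. World frame = base frame: x ahead of the robot, y to its left, z up, the work surface at z = 0. Lengths are in mm, angles in degrees, forces in N, time in s.
With the tool pointing down it reaches from about 300 to 850 mm from the base axis. Payload 4.2 kg.
Tool frame: the origin (TCP) lies between the finger pads; the fingertips stand 8 mm ahead of it and the grasp point (between the pads) lies 11 mm behind it; x points along the fingers, y is the direction in which the jaws open and shut, and the axes are right-handed (so a half turn about x gives the same grasp; the last joint's range is limited). The gripper opens to 91 mm and grips with 3 to 60 N. Pads are 32 mm wide; open, the fingers measure 118 mm over their backs; the gripper's body (76 mm by 178 mm) begins 60 mm behind the grasp point.
Start: joints at [-69.5, 18.312, 89.639, -0, 72.044, -1.146], TCP at [212.108, -534.465, 221.976] pointing down, gripper open.
Joint ranges: [-177.97, 177.97], [-48.28, 115.42], [12.27, 149.76], [-77.06, 257.06], [2.81, 150.46], [-146.56, 146.56]. Speed limits (degrees/s): [147.25, 147.25, 180, 180, 180, 180].

### API

Orientations are given as [roll, pitch, yaw] about the fixed x, y, z axes, in that order (R = Rz(yaw) Ry(pitch) Rx(roll)).
In Python, from workcell import env gives the robot as it stands.
- The arm moves only by the tool arm_command, never from a script. Its arguments are lists of equal length, an entry for each row: "slide": the shift along the tool's x, y, z in cm, a list of three; "turn": the turn, a rotation vector about the tool's x, y, z in rad, a list of three; "grip": the closure in counts, from 0 (fully open) to 255 (shut). A call has 1 to 20 rows; each row is the pose to reach, as a shift and turn from the pose commanded when the call began, along the tool's axes at that moment; what a row does not reach only later rows make up. A row lasts 1/12 s, in which the tool goes at most 41.7 mm and 7.16 degrees, less where a joint would pass 70% of its speed; a pose out of reach is approached as far as the arm can. A call with a gripper value outside its range is refused whole. The fingers move at their own pace and stop on an object; "newtons" is the grip in N (left out, the last holds). Time passes only in rows, so rows that repeat a pose let the fingers close. It gives the time, the measured TCP pose, the force and the opening at its end, in the units of the state.
- env.state(): the state, without advancing time (a new reading comes with each control period).
- env.grab_frame(name): name is "scene" or "top"; returns (picture, depth): 400x640x3 uint8, red, green, blue; 400x640 float32, mm along the optical axis (not along the pixel's ray), 0 where there is no reading.
- env.calibration(name): a dict with "K" (3x3 intrinsics, pixels), "k1" (the pictures are not rectified: a ray, as slopes to the right and down, at radius r is drawn at 1 + k1 r^2 times it, then the intrinsics apply), "camera_from_world" (4x4, takes a point from world to camera coordinates). Camera axes: x right, y up, looking along -z (the intrinsics and any distortion apply to the point x, -y, -z); pixel columns grow to the right and rows downward; lengths in mm; the calibration is good to about 2 mm. A picture is of the moment at which its call begins. calibration takes no time and is no camera call.
- env.job_done(): hands the job in, once; it reports no verdict.
Trained networks look in the newest picture that a camera, given by its name, has taken for a name from the list of things; names that differ only in an ending like _2 or _b are one class to them, and where a whole thing is asked for, a point or a joint stands for the part that bears it (a point fixed in the world has none). Each returns a list of dicts, best first, with "p" (0 to 1); they miss things now and then, are a little off and sometimes report something else, mostly with a low value. They report only what shows in the picture. A call takes as long as a camera call. They do not tell look-alikes from the thing itself.
- env.search_frame(camera, label): "point" ([x, y, z] in mm, in world coordinates, good to about 4 mm: the middle of the surface that is visible of it).
The state is a dict: "time_s": time; "qpos": joint angles; "qvel": joint speeds; "effort": joint torques, N m; "ee_pos": TCP position; "ee_rot": TCP orientation; "force": force on the tool from outside, world axes, zero at the start; "torque": the same for the moment, N m; "gripper_width": finger opening in mm.
Only numpy, scipy, OpenCV 4.12 (cv2) and the standard library are available. Lean on these libraries where they do the work, as an engineer would, in place of code of your own. Each camera call takes 0.05 s, during which the arm holds its last target.

## Working session

There is one attempt and no reset: what is moved stays moved. The work goes in short steps, Python scripts to look and compute and a tool call to move; the robot and the scene stay as the last step left them, time stands still between calls to the robot, and variables do not carry over. Pictures are saved under pics/ and viewed, and the job is handed in when it is done.

Besides the shell and the picture viewer there is one more tool, called after "Call:" by a JSON object that holds its "api" and its "payload", one argument or row to a line. arm_command: Moves the arm, as the interface text tells. Its arguments: {"type":"object","properties":{"slide":{"type":"array","items":{"type":"array","items":{"type":"number"}}},"turn":{"type":"array","items":{"type":"array","items":{"type":"number"}}},"grip":{"type":"array","items":{"type":"number"}},"newtons":{"type":"number"}},"required":["slide","turn","grip"]}

```bash
mkdir -p pics; cat > h.py <<'E'
import numpy as np, cv2
from workcell import env
def save(name,img): cv2.imwrite('pics/'+name,cv2.cvtColor(img,cv2.COLOR_RGB2BGR))
def world(cam,u,v,d):
    c=env.calibration(cam);K=np.array(c['K']);T=np.linalg.inv(np.array(c['camera_from_world']))
    D=np.array([c['k1'],0,0,0,0.])
    n=cv2.undistortPoints(np.array([[[u,v]]],float),K,D)[0,0]
    p=np.array([n[0]*d,-n[1]*d,-d,1]);return (T@p)[:3]
def cloud(cam,dep):
    c=env.calibration(cam);K=np.array(c['K']);T=np.linalg.inv(np.array(c['camera_from_world']))
    D=np.array([c['k1'],0,0,0,0.])
    v,u=np.mgrid[0:400,0:640]
    n=cv2.undistortPoints(np.stack([u.ravel(),v.ravel()],1)[:,None].astype(float),K,D)[:,0]
    d=dep.ravel();P=np.stack([n[:,0]*d,-n[:,1]*d,-d,np.ones_like(d)],1)@T.T
    return P[:,:3].reshape(400,640,3)
def pix(cam,p):
    c=env.calibration(cam);q=np.array(c['camera_from_world'])@np.append(p,1.)
    a,b=q[0]/-q[2],-q[1]/-q[2];s=1+c['k1']*(a*a+b*b)
    return (np.array(c['K'])@[a*s,b*s,1])[:2]
E
python3 - <<'E'
from h import *
for cam in('scene','top'):
    im,d=env.grab_frame(cam);save(cam+'0.png',im);np.save(cam+'0.npy',d)
    for l in('top_cup_mid','second_cup_mid','seat','dish'):
        for r in env.search_frame(cam,l):print(cam,l,round(r['p'],2),np.round(r['point']),np.round(pix(cam,r['point'])))
s=env.state();print(s)
E
```

```text
scene top_cup_mid 0.95 [ 517. -124.  105.] [330. 196.]
scene second_cup_mid 0.85 [617. -98.  47.] [293. 206.]
scene second_cup_mid 0.5 [ 503. -100.   79.] [330. 211.]
scene seat 0.92 [ 503. -364.    6.] [381. 189.]
scene dish 0.62 [554. 121.  33.] [257. 264.]
top top_cup_mid 0.61 [ 526. -120.   94.] [312. 209.]
top second_cup_mid 0.62 [ 632. -106.   40.] [308. 170.]
top seat 0.61 [ 519. -384.   11.] [419. 220.]
top dish 0.68 [549. 132.  29.] [210. 201.]
{'time_s': 0.5, 'qpos': array([-6.95004734e+01,  1.83120016e+01,  8.96430497e+01, -1.06223127e-03,
        7.20436149e+01, -1.14679467e+00]), 'qvel': array([-0.03440627,  0.03304838, -0.0424056 ,  0.03666962,  0.07116685,
        0.00622386]), 'effort': array([-5.30044981e-04, -4.11993062e+01, -2.32040280e+01,  7.26919225e-02,
        3.84465116e-02, -4.56260778e-06]), 'ee_pos': array([ 212.08532643, -534.44035028,  221.9474155 ]), 'ee_rot': array([  51.70471311,   89.99832666, -106.64863814]), 'force': array([-0.42474294, -0.50610522, -0.11629977]), 'torque': array([-0.0148214 , -0.04532248,  0.00101525]), 'gripper_width': 91.60338518878928}
```

View pics/scene0.png

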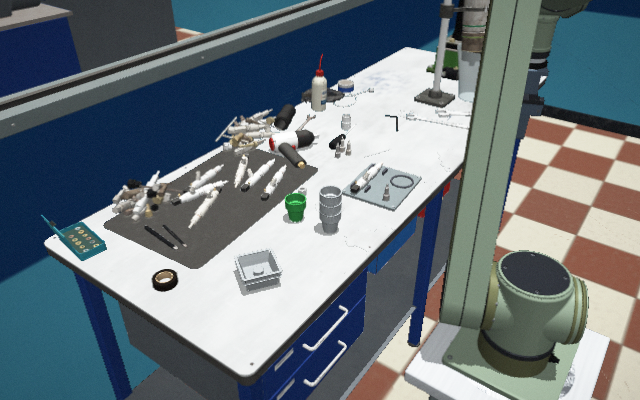

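View pics/top0.png

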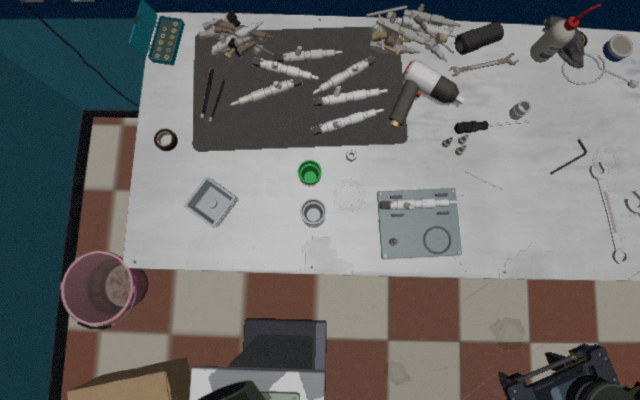

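```bash
python3 - <<'E'
from h import *
a=cv2.imread('pics/scene0.png')[150:270,230:430];b=cv2.imread('pics/top0.png')[130:270,280:480]
a=cv2.resize(a,None,fx=4,fy=4);b=cv2.resize(b,None,fx=4,fy=4)
cv2.imwrite('pics/c1.png',a);cv2.imwrite('pics/c2.png',b)
E
```

```text
(no output)
```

View pics/c1.png

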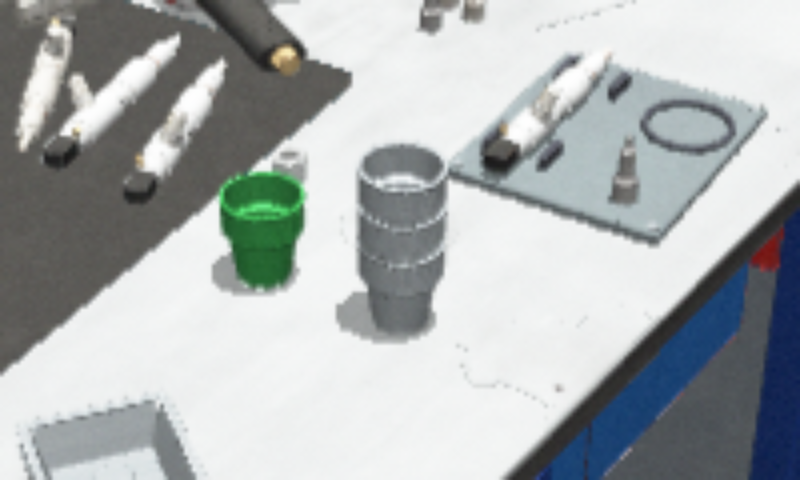

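View pics/c2.png

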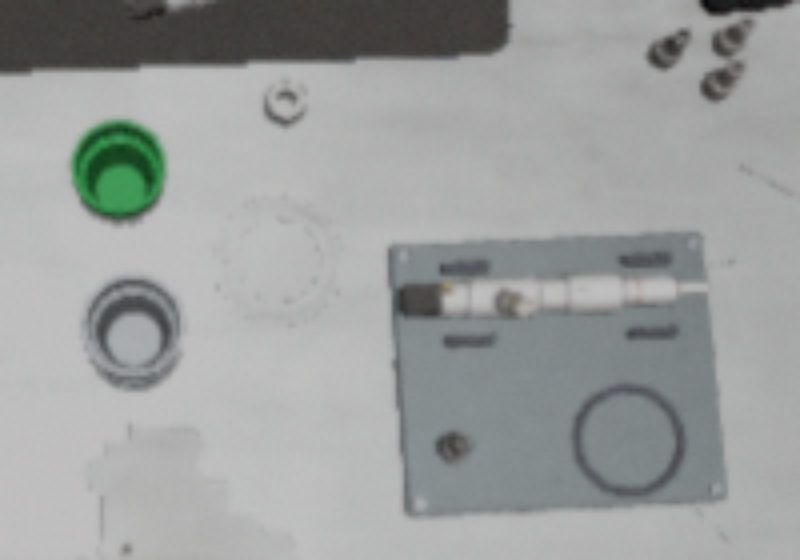

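The scene picture shows two candidates: the steel stack of three at scene (330,208) / top (313,211), and a single green cup at scene (295,206) / top (309,172). By the description it's the steel stack, and the crops confirm three bands. The ring is at top (437,240). The injector and nozzle stand on its board. Next I'll measure accurately.

```bash
python3 - <<'E'
from h import *
from scipy.optimize import least_squares
def circ(P,r=None):
    f=lambda q:np.hypot(P[:,0]-q[0],P[:,1]-q[1])-(r if r else q[2])
    s=least_squares(f,[*P.mean(0)[:2],30],loss='soft_l1',f_scale=1.5);return np.round(s.x,1),round(float(np.median(abs(s.fun))),2)
for cam in('scene','top'):
    d=np.load(cam+'0.npy');im=cv2.imread(f'pics/{cam}0.png');C=cloud(cam,d)
    near=(np.hypot(C[...,0]-525,C[...,1]+122)<50)&(d>0)
    print(cam,'n',near.sum(),'zmax',np.percentile(C[near][:,2],[90,97,100]).round(1))
    for lo,hi in((92,117),(64,88),(113,130)):
        m=near&(C[...,2]>lo)&(C[...,2]<hi);print(lo,hi,m.sum(),circ(C[m]) if m.sum()>5 else '', circ(C[m],28) if m.sum()>5 else '')
    # ring: dark pixels on board
    g=im.mean(2);b=(np.hypot(C[...,0]-515,C[...,1]+385)<70)&(d>0)
    print('board z',np.median(C[b][:,2]), 'bench',np.median(C[(abs(C[...,0]-500)<60)&(abs(C[...,1]-0)<40)][:,2]))
    np.save(cam+'C.npy',C)
# top rim by pixels: ellipse outline projected z=120
def plane(cam,u,v,z):
    a=world(cam,u,v,500);b=world(cam,u,v,1500);t=(z-a[2])/(b[2]-a[2]);return a+t*(b-a)
print('rim px top',plane('top',313,211,120),'ring',plane('top',437.5,240,15),plane('scene',230+688/4,150+127/4,15))
for c in((390,-0),):pass
# board corners top (crop)
for u,v in((390,245),(702,233),(727,497),(408,515)):print(plane('top',280+u/4,130+v/4,10).round(1))
E
```

```text
scene n 1835 zmax [109.8 118.7 123.3]
92 117 323 (array([ 516.2, -121.9,   26.6]), 1.23) (array([ 516.5, -122. ,   30. ]), 1.68)
64 88 162 (array([ 517.4, -123. ,   28.1]), 1.01) (array([ 517.3, -122.9,   30. ]), 1.03)
113 130 139 (array([ 516.1, -121.3,   27. ]), 1.28) (array([ 516.2, -121.5,   30. ]), 1.55)
board z -633.8148273355564 bench -2.7500289239298468
top n 1233 zmax [110.  120.1 123.6]
92 117 177 (array([ 518.3, -122.1,   24.5]), 1.48) (array([ 515.6, -122.7,   30. ]), 2.57)
64 88 104 (array([ 513.5, -122.8,   22.4]), 1.57) (array([ 508.5, -124.5,   30. ]), 2.8)
113 130 120 (array([ 518., -122.,   27.]), 0.86) (array([ 517.8, -122.1,   30. ]), 1.03)
board z 10.121221609332792 bench -0.7333425071415718
rim px top [ 518.22194187 -122.44852873  120.        ] ring [ 470.74654377 -428.728948     15.        ] [ 465.59064589 -423.55173799   15.        ]
[ 589.3 -280.5   10. ]
[ 603.3 -478.7   10. ]
[ 437.6 -490.2   10. ]
[ 421.5 -292.7   10. ]
```

```bash
python3 - <<'E'
from h import *
from scipy.optimize import least_squares
def plane(cam,u,v,z):
    a=world(cam,u,v,500);b=world(cam,u,v,1500);t=(z-a[2])/(b[2]-a[2]);return a+t*(b-a)
for cam in('top','scene'):
    g=cv2.imread(f'pics/{cam}0.png').mean(2)
    P=[];c0=np.array([468,-427.])
    cu,cv_=pix(cam,[*c0,13])
    for v in range(int(cv_)-25,int(cv_)+25):
        for u in range(int(cu)-30,int(cu)+30):
            p=plane(cam,u,v,13)[:2]
            if 24<np.hypot(*(p-c0))<43: P.append([*p,g[v,u]])
    P=np.array(P);th=np.median(P[:,2])-35;D=P[P[:,2]<th]
    s=least_squares(lambda q:np.hypot(D[:,0]-q[0],D[:,1]-q[1])-32.5,c0,loss='soft_l1',f_scale=2)
    print(cam,len(D),s.x.round(1),np.median(abs(s.fun)).round(2))
E
```

```text
Traceback (most recent call last):
  File "h.py", line 5, in world
    c=env.calibration(cam);K=np.array(c['K']);T=np.linalg.inv(np.array(c['camera_from_world']))
ValueError: time passes only in moves, steps and waits
```

```bash
python3 - <<'E'
import re
s=open('h.py').read().replace("env.calibration(cam)","cal(cam)")
s=s.replace("def save","import functools\n@functools.lru_cache(None)\ndef cal(c): return env.calibration(c)\ndef save",1)
open('h.py','w').write(s)
E
python3 - <<'E'
from h import *
from scipy.optimize import least_squares
def plane(cam,u,v,z):
    a=world(cam,u,v,500);b=world(cam,u,v,1500);t=(z-a[2])/(b[2]-a[2]);return a+t*(b-a)
for cam in('top','scene'):
    g=cv2.imread(f'pics/{cam}0.png').mean(2)
    P=[];c0=np.array([468,-427.])
    cu,cv_=pix(cam,[*c0,13])
    for v in range(int(cv_)-25,int(cv_)+25):
        for u in range(int(cu)-30,int(cu)+30):
            p=plane(cam,u,v,13)[:2]
            if 24<np.hypot(*(p-c0))<43: P.append([*p,g[v,u]])
    P=np.array(P);th=np.median(P[:,2])-35;D=P[P[:,2]<th]
    s=least_squares(lambda q:np.hypot(D[:,0]-q[0],D[:,1]-q[1])-32.5,c0,loss='soft_l1',f_scale=2)
    print(cam,len(D),s.x.round(1),np.median(abs(s.fun)).round(2))
s=env.state();print(s['time_s'],s['ee_pos'])
from scipy.spatial.transform import Rotation as R
print(R.from_euler('xyz',s['ee_rot'],degrees=True).as_matrix().round(3))
E
```

```text
top 88 [ 471.6 -427. ] 0.92
scene 56 [ 469.8 -428.3] 1.33
0.5 [ 212.08532643 -534.44035028  221.9474155 ]
[[-0.     0.369 -0.929]
 [-0.    -0.929 -0.369]
 [-1.     0.     0.   ]]
```

Call:
{"api": "arm_command", "payload": {
  "slide": [
    [0,-2,-3.2],
    [0,-4,-6.5],
    [0,-6,-9.7],
    [0,-8,-12.9],
    [0,-10,-16.1],
    [0,-12,-19.4],
    [0,-14,-22.6],
    [0,-16,-25.8],
    [0,-18,-29.1],
    [0,-20,-32.3],
    [0,-22,-35.5],
    [0,-24,-38.7],
    [0,-26,-42],
    [0,-27,-43.6],
    [0,-27,-43.6],
    [0,-27,-43.6],
    [0,-27,-43.6],
    [0,-27,-43.6]
  ],
  "turn": [
    [0,0,0],
    [0,0,0],
    [0,0,0],
    [0,0,0],
    [0,0,0],
    [0,0,0],
    [0,0,0],
    [0,0,0],
    [0,0,0],
    [0,0,0],
    [0,0,0],
    [0,0,0],
    [0,0,0],
    [0,0,0],
    [0,0,0],
    [0,0,0],
    [0,0,0],
    [0,0,0]
  ],
  "grip": [0,0,0,0,0,0,0,0,0,0,0,0,0,0,0,0,0,0],
  "newtons": 15
}}

```text
time_s: 2.0
ee_pos: [517.0, -123.7, 222.0]
ee_rot: [30.3, 90.0, -128.2]
force: [-0.5, 0.4, 0.9]
gripper_width: 91.2
```

Call:
{"api": "arm_command", "payload": {
  "slide": [
    [2,-0.12,-0.08],
    [4,-0.12,-0.08],
    [6,-0.12,-0.08],
    [8,-0.12,-0.08],
    [9.5,-0.12,-0.08],
    [10.5,-0.12,-0.08],
    [11.2,-0.12,-0.08],
    [11.6,-0.12,-0.08],
    [11.6,-0.12,-0.08],
    [11.6,-0.12,-0.08],
    [11.6,-0.12,-0.08]
  ],
  "turn": [
    [0,0,0],
    [0,0,0],
    [0,0,0],
    [0,0,0],
    [0,0,0],
    [0,0,0],
    [0,0,0],
    [0,0,0],
    [0,0,0],
    [0,0,0],
    [0,0,0]
  ],
  "grip": [0,0,0,0,0,0,0,0,0,0,0]
}}

```text
time_s: 2.92
ee_pos: [518.7, -121.5, 106.8]
ee_rot: [141.1, 89.9, -17.3]
force: [-0.7, 0.2, 0.2]
gripper_width: 91.1
```

```bash
python3 - <<'E'
from h import *
im,d=env.grab_frame('scene');save('s1.png',im)
save('s1c.png',cv2.resize(im[120:260,240:440],None,fx=4,fy=4))
E
```

```text
(no output)
```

View pics/s1c.png

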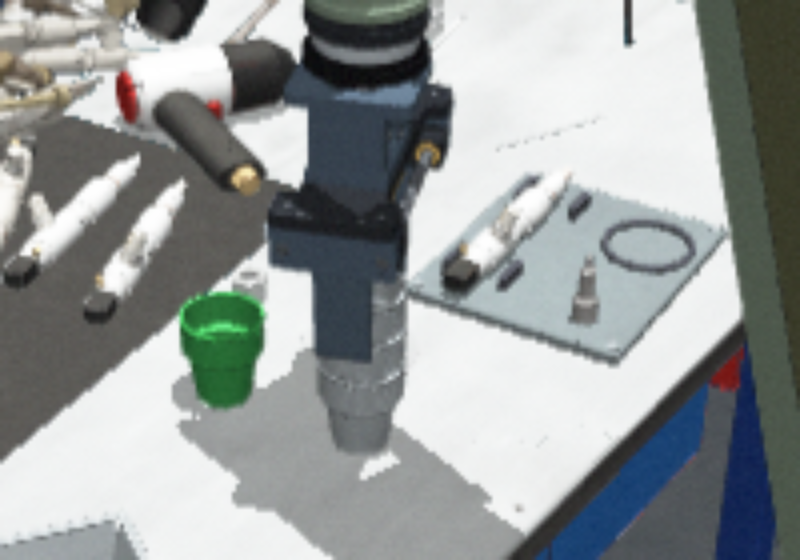

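```bash
python3 - <<'E'
from h import *
c=np.array([518.7,-121.5]);n=np.array([-.369,.929]);t=np.array([.929,.369])
for r in (45,59):
  for w in(-16,16): 
    for z in (98.8,): print(r,w,((pix('scene',[*(c+r*n+w*t),z])-[240,120])*4).round())
for z in(64,92,120): print(z,((pix('scene',[517.3,-122.3+28,z])-[240,120])*4).round())
E
```

```text
45 -16 [366. 356.]
45 16 [315. 349.]
59 -16 [361. 369.]
59 16 [310. 361.]
64 [334. 379.]
92 [334. 342.]
120 [334. 305.]
```

The finger tip bottom shows at crop row ~358 (scene row ~209). That matches a tip height of about 99 mm, 7 mm above the band's lower edge. I'll close now.

Call:
{"api": "arm_command", "payload": {
  "slide": [
    [0,0,0],
    [0,0,0],
    [0,0,0],
    [0,0,0],
    [0,0,0],
    [0,0,0],
    [0,0,0],
    [0,0,0],
    [0,0,0],
    [0,0,0],
    [0,0,0],
    [0,0,0]
  ],
  "turn": [
    [0,0,0],
    [0,0,0],
    [0,0,0],
    [0,0,0],
    [0,0,0],
    [0,0,0],
    [0,0,0],
    [0,0,0],
    [0,0,0],
    [0,0,0],
    [0,0,0],
    [0,0,0]
  ],
  "grip": [40,60,80,90,100,110,120,130,140,150,150,150],
  "newtons": 15
}}

```text
time_s: 3.97
ee_pos: [518.2, -121.4, 106.0]
ee_rot: [115.2, 90.0, -43.2]
force: [0.6, -0.0, 0.5]
gripper_width: 56.3
```

Call:
{"api": "arm_command", "payload": {
  "slide": [
    [-0.1,0,0],
    [-0.2,0,0],
    [-0.3,0,0],
    [-0.4,0,0],
    [-0.5,0,0],
    [-0.6,0,0],
    [-0.7,0,0],
    [-0.8,0,0],
    [-0.8,0,0],
    [-0.8,0,0]
  ],
  "turn": [
    [0,0,0],
    [0,0,0],
    [0,0,0],
    [0,0,0],
    [0,0,0],
    [0,0,0],
    [0,0,0],
    [0,0,0],
    [0,0,0],
    [0,0,0]
  ],
  "grip": [170,170,170,170,170,170,170,170,170,170]
}}

```text
time_s: 4.8
ee_pos: [518.1, -121.3, 114.0]
ee_rot: [127.0, 90.0, -31.4]
force: [0.3, 0.7, -1.6]
gripper_width: 56.5
```

```bash
python3 - <<'E'
from h import *
im,d=env.grab_frame('scene');np.save('s2.npy',d)
save('s2c.png',cv2.resize(im[170:245,285:385],None,fx=8,fy=8))
E
```

```text
(no output)
```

View pics/s2c.png

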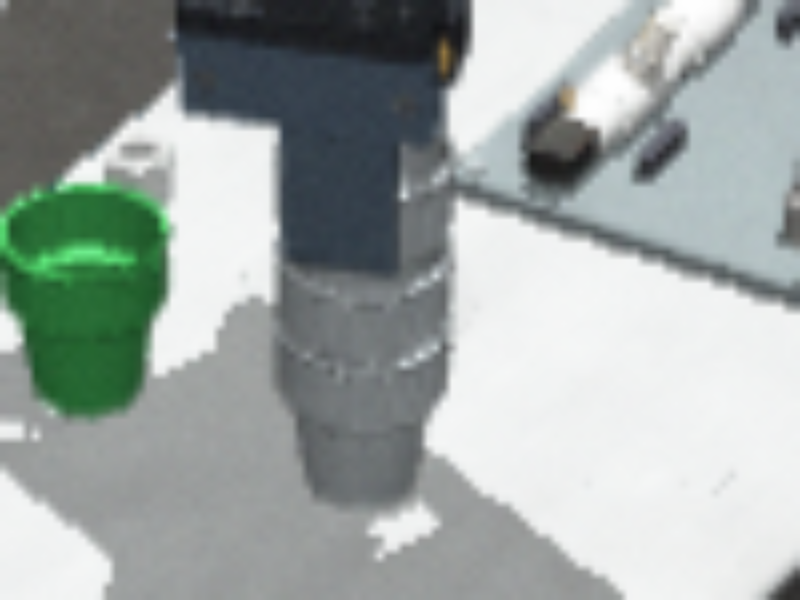

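The lower rims at crop rows 290 and 365 and the foot at row 505 haven't moved. So the second cup stays put, and only the top cup lifts. Continuing.

Call:
{"api": "arm_command", "payload": {
  "slide": [
    [-0.2,0,0],
    [-0.4,0,0],
    [-0.6,0,0],
    [-0.8,0,0],
    [-1,0,0],
    [-1.3,0,0],
    [-1.7,0,0],
    [-2.1,0,0],
    [-2.6,0,0],
    [-3.2,0,0],
    [-3.9,0,0],
    [-4.7,0,0],
    [-5.4,0,0],
    [-5.9,0,0],
    [-6.2,0,0],
    [-6.2,0,0],
    [-6.2,0,0]
  ],
  "turn": [
    [0,0,0],
    [0,0,0],
    [0,0,0],
    [0,0,0],
    [0,0,0],
    [0,0,0],
    [0,0,0],
    [0,0,0],
    [0,0,0],
    [0,0,0],
    [0,0,0],
    [0,0,0],
    [0,0,0],
    [0,0,0],
    [0,0,0],
    [0,0,0],
    [0,0,0]
  ],
  "grip": [170,170,170,170,170,170,170,170,170,170,170,170,170,170,170,170,170]
}}

```text
time_s: 6.27
ee_pos: [518.0, -121.2, 176.0]
ee_rot: [63.6, 90.0, -94.8]
force: [0.3, -0.3, -2.0]
gripper_width: 56.3
```

```bash
python3 - <<'E'
from h import *
im,d=env.grab_frame('scene')
save('s3c.png',cv2.resize(im[145:245,270:400],None,fx=6,fy=6))
s=env.state();print(s['ee_pos'])
from scipy.spatial.transform import Rotation as R
M=R.from_euler('xyz',s['ee_rot'],degrees=True).as_matrix();print(M.round(3))
print(M.T@(np.array([470.7,-427.6,s['ee_pos'][2]])-s['ee_pos']))
E
```

```text
[ 517.82161881 -121.245539    175.67794689]
[[-0.001  0.369 -0.929]
 [ 0.    -0.929 -0.369]
 [-1.    -0.     0.001]]
[1.06215755e-02 2.67371163e+02 1.56799757e+02]
```

View pics/s3c.png

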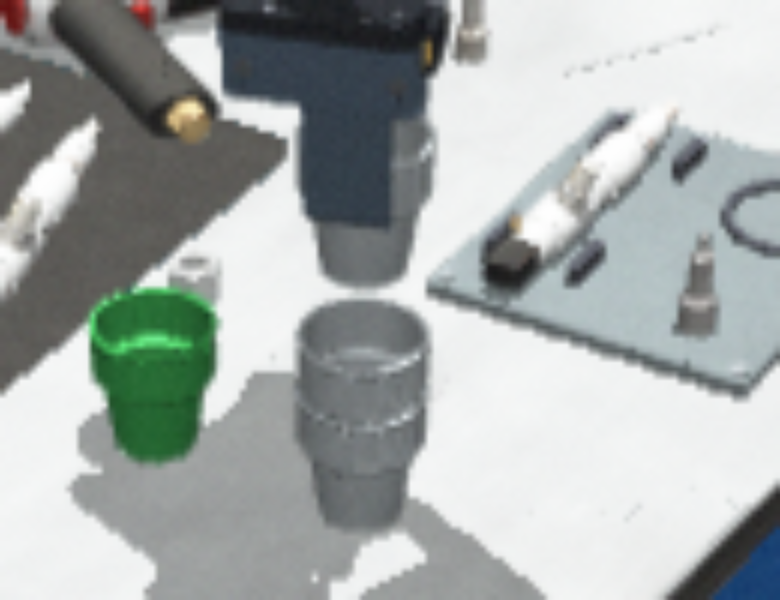

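The top cup is out alone, and the two lower cups stand nested (crop 362,415). Carrying it to the ring.

Call:
{"api": "arm_command", "payload": {
  "slide": [
    [0,0.5,0.3],
    [0,1.5,0.9],
    [0,3,1.8],
    [0,5,2.9],
    [0,7.2,4.2],
    [0,9.4,5.5],
    [0,11.6,6.8],
    [0,13.8,8.1],
    [0,16,9.4],
    [0,18.2,10.7],
    [0,20.4,12],
    [0,22.4,13.2],
    [0,24.2,14.2],
    [0,25.6,15],
    [0,26.4,15.5],
    [0,26.7,15.7],
    [0,26.7,15.7],
    [0,26.7,15.7],
    [0,26.7,15.7]
  ],
  "turn": [
    [0,0,0],
    [0,0,0],
    [0,0,0],
    [0,0,0],
    [0,0,0],
    [0,0,0],
    [0,0,0],
    [0,0,0],
    [0,0,0],
    [0,0,0],
    [0,0,0],
    [0,0,0],
    [0,0,0],
    [0,0,0],
    [0,0,0],
    [0,0,0],
    [0,0,0],
    [0,0,0],
    [0,0,0]
  ],
  "grip": [170,170,170,170,170,170,170,170,170,170,170,170,170,170,170,170,170,170,170]
}}

```text
time_s: 7.9
ee_pos: [470.8, -426.3, 176.0]
ee_rot: [-100.4, 90.0, 101.3]
force: [-0.1, 0.6, -2.0]
gripper_width: 56.6
```

```bash
python3 - <<'E'
from h import *
a=[]
im,d=env.grab_frame('scene')
save('s4c.png',cv2.resize(im[120:230,320:450],None,fx=5,fy=5))
im,d=env.grab_frame('top')
save('t4c.png',cv2.resize(im[150:300,340:500],None,fx=4,fy=4))
s=env.state();print(s['ee_pos'],s['gripper_width'])
E
```

```text
[ 470.91162652 -426.3948645   176.17625288] 56.58869015719117
```

View pics/s4c.png

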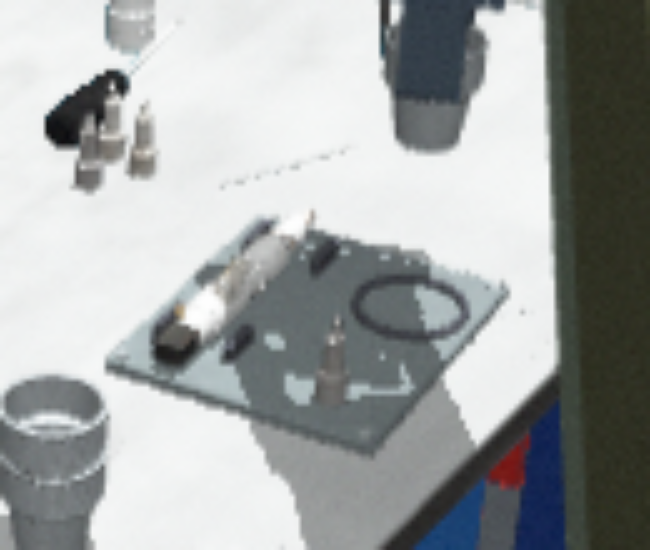

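View pics/t4c.png

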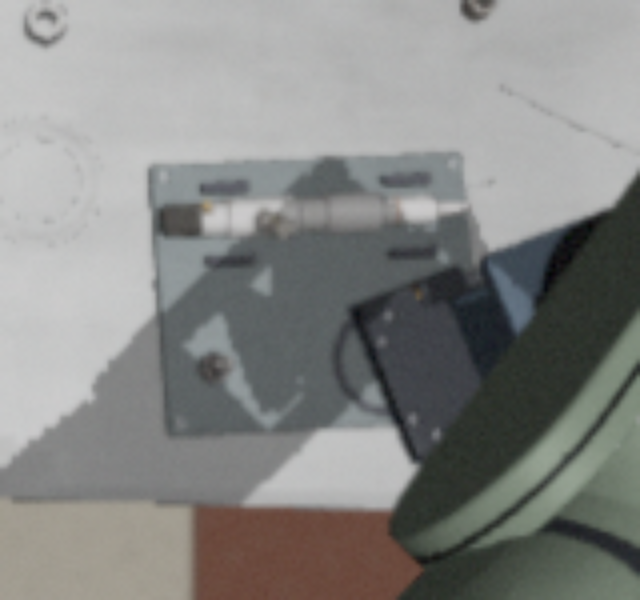

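The cup hangs upright over the ring; its foot is at crop (428,145) in the scene view and the ring at (410,307). The nozzle and injector are clear. Descending to just above the board.

Call:
{"api": "arm_command", "payload": {
  "slide": [
    [1,0.1,0.04],
    [2.5,0.1,0.04],
    [4,0.1,0.04],
    [5.5,0.1,0.04],
    [7,0.1,0.04],
    [8.2,0.1,0.04],
    [9.2,0.1,0.04],
    [10,0.1,0.04],
    [10.6,0.1,0.04],
    [10.8,0.1,0.04],
    [10.8,0.1,0.04],
    [10.8,0.1,0.04]
  ],
  "turn": [
    [0,0,0],
    [0,0,0],
    [0,0,0],
    [0,0,0],
    [0,0,0],
    [0,0,0],
    [0,0,0],
    [0,0,0],
    [0,0,0],
    [0,0,0],
    [0,0,0],
    [0,0,0]
  ],
  "grip": [170,170,170,170,170,170,170,170,170,170,170,170]
}}

```text
time_s: 9.0
ee_pos: [471.0, -428.7, 68.5]
ee_rot: [112.9, 89.9, -45.4]
force: [-0.6, -0.1, -1.4]
gripper_width: 56.7
```

```bash
python3 - <<'E'
from h import *
im,d=env.grab_frame('scene')
save('s5c.png',cv2.resize(im[150:220,345:435],None,fx=8,fy=8))
s=env.state();print(s['ee_pos'],s['gripper_width'],s['force'])
for z in(18,10):
  print(((pix('scene',[470.7,-427.6,z])-[345,150])*8).round())
E
```

```text
[ 471.05215715 -428.80088313   68.70114431] 56.64166809436422 [-0.14671535 -0.17385929 -0.99987193]
[450. 238.]
[448. 256.]
```

View pics/s5c.png

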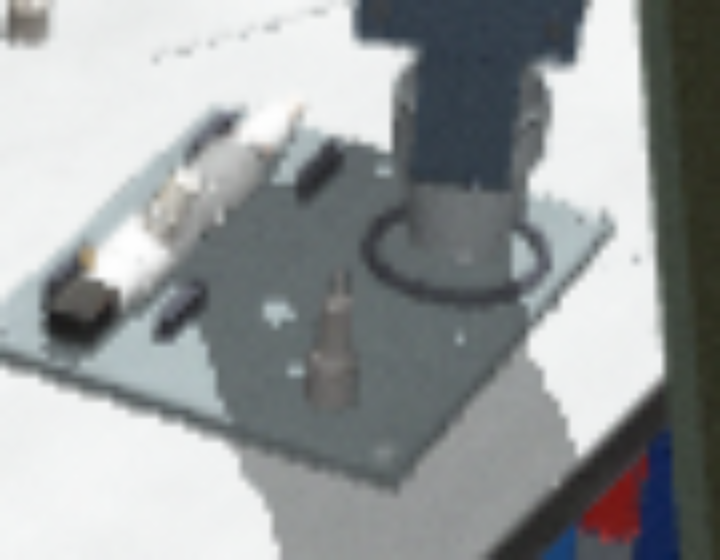

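The foot spans crop columns 415–515 against 365–548 for the ring, so it's well inside, perhaps 2 mm too far right. I'll nudge it and set it down slowly.

Call:
{"api": "arm_command", "payload": {
  "slide": [
    [0,-0.2,-0.08],
    [0.2,-0.2,-0.08],
    [0.4,-0.2,-0.08],
    [0.5,-0.2,-0.08],
    [0.6,-0.2,-0.08],
    [0.65,-0.2,-0.08],
    [0.7,-0.2,-0.08],
    [0.75,-0.2,-0.08],
    [0.75,-0.2,-0.08],
    [0.75,-0.2,-0.08]
  ],
  "turn": [
    [0,0,0],
    [0,0,0],
    [0,0,0],
    [0,0,0],
    [0,0,0],
    [0,0,0],
    [0,0,0],
    [0,0,0],
    [0,0,0],
    [0,0,0]
  ],
  "grip": [170,170,170,170,170,170,170,170,170,170]
}}

```text
time_s: 9.88
ee_pos: [470.6, -426.3, 60.5]
ee_rot: [26.7, 90.0, -131.7]
force: [0.2, 0.4, -0.5]
gripper_width: 56.8
```

Call:
{"api": "arm_command", "payload": {
  "slide": [
    [0.05,0,0],
    [0.1,0,0],
    [0.1,0,0],
    [0.1,0,0]
  ],
  "turn": [
    [0,0,0],
    [0,0,0],
    [0,0,0],
    [0,0,0]
  ],
  "grip": [170,170,170,170]
}}

```text
time_s: 10.22
ee_pos: [470.8, -426.4, 60.0]
ee_rot: [115.1, 90.0, -43.3]
force: [0.1, 0.9, 2.6]
gripper_width: 56.2
```

Upward force shows contact. Opening a little at a time.

Call:
{"api": "arm_command", "payload": {
  "slide": [
    [0.02,0,0],
    [0.02,0,0],
    [0.02,0,0],
    [0.02,0,0],
    [0.02,0,0],
    [0.02,0,0],
    [0.02,0,0],
    [0.02,0,0],
    [0.02,0,0],
    [0.02,0,0],
    [0.02,0,0],
    [0.02,0,0]
  ],
  "turn": [
    [0,0,0],
    [0,0,0],
    [0,0,0],
    [0,0,0],
    [0,0,0],
    [0,0,0],
    [0,0,0],
    [0,0,0],
    [0,0,0],
    [0,0,0],
    [0,0,0],
    [0,0,0]
  ],
  "grip": [100,90,80,70,60,50,40,30,20,10,0,0]
}}

```text
time_s: 11.22
ee_pos: [470.6, -426.3, 59.3]
ee_rot: [93.8, 90.0, -64.5]
force: [-0.3, 0.0, -0.9]
gripper_width: 90.8
```

Call:
{"api": "arm_command", "payload": {
  "slide": [
    [-0.5,0,0],
    [-1.5,0,0],
    [-3,0,0],
    [-5,0,0],
    [-7.5,0,0],
    [-10,0,0],
    [-12,0,0],
    [-13,0,0],
    [-13,3,0],
    [-13,6,0],
    [-13,6,0],
    [-13,6,0]
  ],
  "turn": [
    [0,0,0],
    [0,0,0],
    [0,0,0],
    [0,0,0],
    [0,0,0],
    [0,0,0],
    [0,0,0],
    [0,0,0],
    [0,0,0],
    [0,0,0],
    [0,0,0],
    [0,0,0]
  ],
  "grip": [0,0,0,0,0,0,0,0,0,0,0,0]
}}

```text
time_s: 12.22
ee_pos: [492.6, -482.7, 188.4]
ee_rot: [-70.5, 89.9, 131.1]
force: [0.2, 0.7, -0.6]
gripper_width: 90.8
```

```bash
python3 - <<'E'
from h import *
im,d=env.grab_frame('scene');C=cloud('scene',d)
save('s6.png',im);save('s6c.png',cv2.resize(im[140:230,320:440],None,fx=6,fy=6))
n=(np.hypot(C[...,0]-470.7,C[...,1]+427)<45)&(d>0)&(C[...,2]>50)&(C[...,2]<90)
P=C[n];print(n.sum(),np.percentile(P[:,2],[50,95,100]).round(1))
from scipy.optimize import least_squares
s=least_squares(lambda q:np.hypot(P[:,0]-q[0],P[:,1]-q[1])-27,P.mean(0)[:2],loss='soft_l1');print(s.x)
for l in('top_cup_mid','second_cup_mid','seat','dish'):
    for r in env.search_frame('scene',l):print(l,round(r['p'],2),np.round(r['point']))
E
```

```text
277 [64.2 75.4 78.8]
[ 468.89360737 -425.98228437]
top_cup_mid 0.78 [ 468. -411.   55.]
second_cup_mid 0.88 [ 522. -122.   77.]
second_cup_mid 0.77 [ 620. -100.   51.]
seat 0.58 [ 512. -355.    8.]
dish 0.59 [554. 120.  33.]
```

View pics/s6c.png

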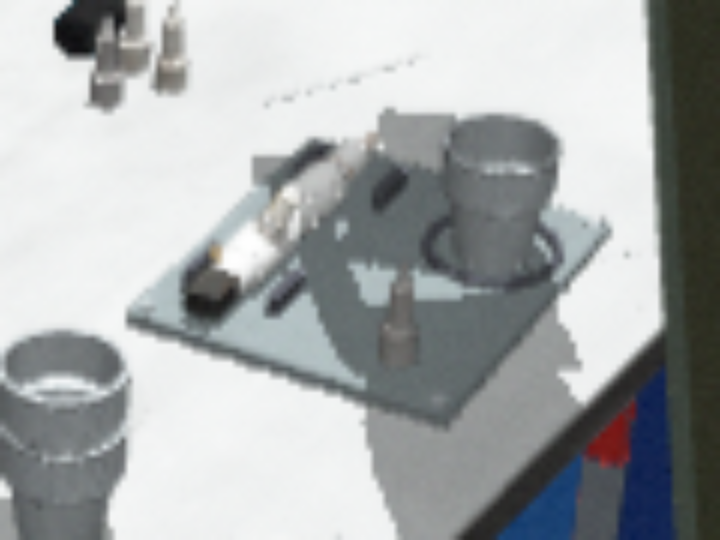

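View pics/s6.png

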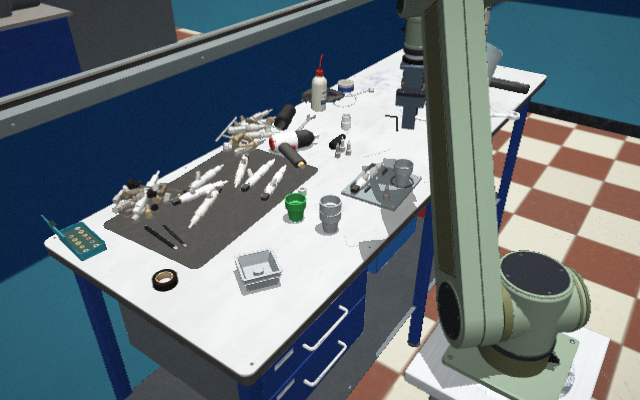

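The cup stands upright inside the ring (foot at crop 458–538, ring 423–565). The two lower cups, the dishes, the nozzle and the injector are where they were, and the gripper is clear. Handing in.

```bash
python3 -c "
from workcell import env
print(env.job_done(),env.state()['time_s'])"
```

```text
the job is handed in; nothing more can be done
the job is handed in; nothing more can be done
```

I took the top cup off the steel stack by its band, carried it to the kit board, and set it down inside the ring. I lowered it until the wrist force showed contact, then opened the gripper and backed away. The job was handed in at about 12 s; no verdict is reported.

Last checks:
- **Cup position:** its fitted centre is (469, −426) mm against about (471, −428) mm for the ring, roughly 2 mm off. In the picture it stands upright with its foot inside the ring.
- **Rim height:** the rim reads about 75 mm, with stray points up to 79 mm; 74 mm is expected for a cup standing on the board.
- **Other cups and dishes:** the two lower cups are still nested in the picture. The dish reading moved about 1 mm, within measurement error.
- **Gripper:** it ended clear of everything, about 180 mm above the bench.

Some network readings disagreed with the picture:
- **Seat:** it was reported at (512, −355) mm at the end and (503, −364) mm at the start, which look like other points on the board. I used my own ring fit instead.
- **Second cup:** the network also offered the green cup, which I ignored.

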